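Find the rocking corner of the jig plate and shim it

ROBOT

A 6-joint arm with a two-finger parallel gripper is mounted at the origin on a cart in front of the work surface, level with it; the furniture and walls round the work are solid. World frame = base frame: x ahead of the robot, y to its left, z up, the work surface at z = 0. Lengths are in m, angles in rad, forces in N, time in s.
With the tool pointing down it reaches from about 0.4 to 0.925 m from the base axis. Payload 12.5 kg.
Tool frame: the origin (TCP) lies midway between the tips of the shut fingers; the grasp point (between the pads) lies ctrl.grip_point_offset behind it (ctrl.grip_point_offset is the distance from the TCP to the grasp point, in m); z points along the fingers, y is the line along which they close (so a half turn about z gives the same grasp; the last joint's range is limited). The gripper opens to 95 mm and grips with 3 to 60 N. Pads are 20 mm wide; open, the fingers measure 119 mm over their backs; the gripper's body (75 mm by 180 mm) begins 59 mm behind the grasp point.
Start: joints at [1.072, 0.491, 1.559, -0, 1.092, -0.106], TCP at [0.239, 0.577, 0.215] pointing down, gripper open.
Joint ranges: [-3.1, 3.1], [-0.84, 2.19], [0.05, 2.79], [-1.13, 4.28], [0.06, 2.93], [-2.69, 2.69]. Speed limits (rad/s): [2.22, 2.22, 2.79, 3.14, 3.14, 3.14].

INTERFACE

Orientations are given as a unit quaternion [x, y, z, w].
In Python, from bench import ctrl gives the robot as it stands.
- The arm moves only by the tool play_rows, never from a script. Its arguments are lists of equal length, an entry for each row: "dp": the shift along the tool's x, y, z scaled (see below), a list of three; "angular": the turn, a rotation vector about the tool's x, y, z scaled (see below), a list of three; "grip": the opening, from 0 (shut) to 1 (fully open). In form: {"dp": [[x, y, z], ...], "angular": [[rx, ry, rz], ...], "grip": [grip, ...]}. A call has 1 to 10 rows; each row shifts and turns the commanded pose from where the row before left it, along the tool's axes as they then stand; what a row does not reach is not made up. The controller multiplies each number of a shift by 0.05 m and each number of a turn by 5 degrees. A row lasts 1/10 s, in which the tool goes at most 50 mm and 8.59 degrees, less where a joint would pass 70% of its speed; a pose out of reach is approached as far as the arm can. A call with a number of a shift or a turn outside -1 to 1 is refused whole. A call with a gripper value outside its range is refused whole. The fingers move at their own pace and stop on an object; "squeeze" is the grip in N (left out, the last holds). Time passes only in rows, so rows that do not move let the fingers close. It gives the time, the measured TCP pose, the force, the opening and the grip force at its end, in the units of the state.
- ctrl.observe(): the state, without advancing time (a new reading comes with each control period).
- ctrl.read_camera(name): name is "scene" or "top" or "wrist"; returns (picture, depth): 384x512x3 uint8, red, green, blue; 384x512 float32, m along the optical axis (not along the pixel's ray), 0 where there is no reading.
- ctrl.camera_info(name): a dict with "mtx" (3x3 intrinsics, pixels), "position" and "attitude" of the camera in the world; the wrist camera has in their place "hand_eye" (4x4, takes a point from camera to tool coordinates, whose origin is the TCP and whose axes are the flange's). Camera axes: x right, y down, z forward; pixel columns grow to the right and rows downward; lengths in m; the calibration is good to about 2 mm. A picture is of the moment at which its call begins: read the wrist's pose just before it. camera_info takes no time and is no camera call.
- ctrl.close_job(): hands the job in; it is judged then, once.
The state is a dict: "t": time; "joint_pos": joint angles; "qvel": joint speeds; "effort": joint torques, N m; "tool_pos": TCP position; "eef_rot": TCP orientation; "ft_force": force on the tool from outside, world axes, zero at the start; "moment": the same for the moment, N m; "finger_gap": finger opening in m; "grip_force": force on a finger pad.
Only numpy, scipy, OpenCV 4.12 (cv2) and the standard library are available. Lean on these libraries where they do the work, as an engineer would, in place of code of your own. Each camera call takes 0.05 s, during which the arm holds its last target. There are 200 camera calls.

TASK

One corner of the flat jig plate rocks because the foot under it is too short: press the corners down with the closed fingertips, one after another, until you find the one that gives, then press that corner's shim lever down flat and leave the other three levers standing. Finally press firmly on the same corner once more to prove that it no longer gives, then move clear. Only touch and press: do not grasp, lift or shift the plate, and leave the nut on it and the things round it alone.

Things in the scene. Friction and masses are not known exactly. Their poses are not given: they have to be found in the camera images.
- bed: fixed steel base plate, 260 x 170 x 10 mm; origin at the centre of its underside, z up, x (its length) away from the robot and y to the left at yaw 0. Four round feet 36 mm tall stand on it at x +-45, y +-60 mm under the jig plate; one of them, a different one each time, is 4.2 mm too short. A tall press stands just left of it (fingertips 0.43 m up pass over it)
- jig_plate: loose steel plate, 130 (x) x 150 (y) x 10 mm, 1.4 kg, level on three good feet, upper face 56 mm above the bench; origin at the centre of its underside, axes as the base plate's. A push of 2 to 3 N over the short foot rocks that corner down 4.2 mm (tilt 0.06 rad); let go, it comes back level. Other corners do not give. Press straight down with 8 to 15 N; it is not fastened
- corner_1 (a point): point to press on the upper face of the jig plate at its far left corner (seen from the robot, yaw 0), 20 mm in from the plate's far edge and 23 mm from its side edge; moves with the plate
- corner_2 (a point): point to press on the upper face of the jig plate at its far right corner (seen from the robot, yaw 0), 20 mm in from the plate's far edge and 23 mm from its side edge; moves with the plate
- corner_3 (a point): point to press on the upper face of the jig plate at its near right corner (seen from the robot, yaw 0), 20 mm in from the plate's near edge and 23 mm from its side edge; moves with the plate
- corner_4 (a point): point to press on the upper face of the jig plate at its near left corner (seen from the robot, yaw 0), 20 mm in from the plate's near edge and 23 mm from its side edge; moves with the plate
- shim_1 (a joint): steel cam lever of corner_1, pointing out beyond the far edge (+x of the base plate). Hinge 17 mm above the bench, at base plate x 57, y 40 mm. 0 = standing at 33 degrees (starts at 0 to 0.06), 0.576 = flat, cam up under the plate. Stays where left; 3 to 10 N on the tab turns it. A push straight down 50 mm out from the hinge, from 65 mm height, carries it flat
- shim_2 (a joint): steel cam lever of corner_2, pointing out beyond the far edge (+x of the base plate). Hinge 17 mm above the bench, at base plate x 57, y -40 mm. 0 = standing at 33 degrees (starts at 0 to 0.06), 0.576 = flat, cam up under the plate. Stays where left; 3 to 10 N on the tab turns it. A push straight down 50 mm out from the hinge, from 65 mm height, carries it flat
- shim_3 (a joint): steel cam lever of corner_3, pointing out beyond the near edge (-x of the base plate). Hinge 17 mm above the bench, at base plate x -57, y -40 mm. 0 = standing at 33 degrees (starts at 0 to 0.06), 0.576 = flat, cam up under the plate. Stays where left; 3 to 10 N on the tab turns it. A push straight down 50 mm out from the hinge, from 65 mm height, carries it flat
- shim_4 (a joint): steel cam lever of corner_4, pointing out beyond the near edge (-x of the base plate). Hinge 17 mm above the bench, at base plate x -57, y 40 mm. 0 = standing at 33 degrees (starts at 0 to 0.06), 0.576 = flat, cam up under the plate. Stays where left; 3 to 10 N on the tab turns it. A push straight down 50 mm out from the hinge, from 65 mm height, carries it flat
- shim_tab_1 (a point): centre of the upper face of the 20 x 26 mm tab at the end of shim lever 1, 58 mm from its hinge (the lever is 68 mm long, 5 mm thick); about 51 mm above the bench when standing, 19.5 mm when flat; moves with the lever
- shim_tab_2 (a point): centre of the upper face of the 20 x 26 mm tab at the end of shim lever 2, 58 mm from its hinge (the lever is 68 mm long, 5 mm thick); about 51 mm above the bench when standing, 19.5 mm when flat; moves with the lever
- shim_tab_3 (a point): centre of the upper face of the 20 x 26 mm tab at the end of shim lever 3, 58 mm from its hinge (the lever is 68 mm long, 5 mm thick); about 51 mm above the bench when standing, 19.5 mm when flat; moves with the lever
- shim_tab_4 (a point): centre of the upper face of the 20 x 26 mm tab at the end of shim lever 4, 58 mm from its hinge (the lever is 68 mm long, 5 mm thick); about 51 mm above the bench when standing, 19.5 mm when flat; moves with the lever
- nut_3: loose rusty hexagon nut, 30 x 34 x 24 mm, lying on the middle of the jig plate; origin at the centre of its underside. A bystander: not to be pushed or lifted
- oil_can: green oil can with a long spout, 68 x 85 x 176 mm, standing to the right of the fixture; a bystander
- cold_chisel: blue cold chisel 160 mm long lying to the right of the fixture; a bystander
- nut_1: small dark hexagon nut, 24 x 27 x 19 mm, lying to the right of the fixture; a bystander

How it is judged:
By the outcome, as a careful person would: the job done as asked, in the order asked, and still so for the second after the job is handed in, with the robot touching nothing.
It also fails if it takes over 61 s, if anything falls off the work surface, if the arm or the gripper's body presses on something with over 40 N, if the wrist force passes 120 N, or if a joint passes its speed limit or range.

## Working session

There is one attempt and no reset: what is moved stays moved. The work goes in short steps, Python scripts to look and compute and a tool call to move; the robot and the scene stay as the last step left them, time stands still between calls to the robot, and variables do not carry over. Pictures are saved under pics/ and viewed, at most 10 in all, crops included, and the job is handed in when it is done.

Besides the shell and the picture viewer there is one more tool, called after "Call:" in YAML: its name, and indented under it one key for each argument. play_rows: Moves the arm, as the interface text tells. Its arguments: {"type":"object","properties":{"dp":{"type":"array","items":{"type":"array","items":{"type":"number","minimum":-1,"maximum":1}}},"angular":{"type":"array","items":{"type":"array","items":{"type":"number","minimum":-1,"maximum":1}}},"grip":{"type":"array","items":{"type":"number"}},"squeeze":{"type":"number"}},"required":["dp","angular","grip"]}

```bash
ls; mkdir -p pics
python3 - <<'E'
from bench import ctrl
import numpy as np,cv2
s=ctrl.observe();print(s)
for n in("scene","top"):
    i=ctrl.camera_info(n);print(n,i)
    p,d=ctrl.read_camera(n);cv2.imwrite(f"pics/{n}0.png",p[...,::-1]);np.savez(f"{n}0.npz",p=p,d=d)
print(ctrl.grip_point_offset,ctrl.camera_info("wrist"))
E
```

```text
pics
{'t': 0.0, 'joint_pos': array([ 1.07237725e+00,  4.91545462e-01,  1.55942634e+00, -1.75342955e-06,
        1.09169813e+00, -1.05592057e-01]), 'qvel': array([ 2.01029968e-03, -6.04358254e-04, -5.58613430e-05,  1.97386945e-04,
        4.27096544e-04,  1.58027547e-04]), 'effort': array([-4.15006056e-03, -6.12647367e+01, -2.58163083e+01,  6.91078696e-02,
        4.83245426e-02, -1.12760908e-04]), 'tool_pos': array([0.23911415, 0.57719932, 0.21407847]), 'eef_rot': array([ 1.95152638e-01,  9.80772735e-01, -5.14493297e-04, -1.59468060e-04]), 'ft_force': array([ 0.54170815, -0.10211017, -0.3143198 ]), 'moment': array([ 0.0334039 , -0.03589577, -0.0792566 ]), 'grip_force': 0.0, 'finger_gap': 0.09526078579375327}
scene {'mtx': array([[368.14396939,   0.        , 261.80322293],
       [  0.        , 368.14396939, 189.46561598],
       [  0.        ,   0.        ,   1.        ]]), 'position': array([ 0.26565985, -0.63317463,  0.61111595]), 'attitude': array([ 0.87689719, -0.21167661,  0.10387334, -0.41887309])}
top {'mtx': array([[355.18696451,   0.        , 258.16251075],
       [  0.        , 355.18696451, 188.4808365 ],
       [  0.        ,   0.        ,   1.        ]]), 'position': array([ 0.45040457, -0.04786667,  0.91947096]), 'attitude': array([-0.70080983,  0.71082219, -0.04138817,  0.04340978])}
0.0188 {'mtx': array([[275.58011164,   0.        , 258.12536662],
       [  0.        , 275.58011164, 190.99210522],
       [  0.        ,   0.        ,   1.        ]]), 'hand_eye': array([[-1.68987847e-03, -9.56140558e-01, -2.92903361e-01,
         8.30986456e-02],
       [ 9.99998251e-01, -1.85043039e-03,  2.71065620e-04,
         1.00137838e-03],
       [-8.01174113e-04, -2.92902390e-01,  9.56142012e-01,
        -1.69891961e-01],
       [ 0.00000000e+00,  0.00000000e+00,  0.00000000e+00,
         1.00000000e+00]])}
```

View pics/top0.png

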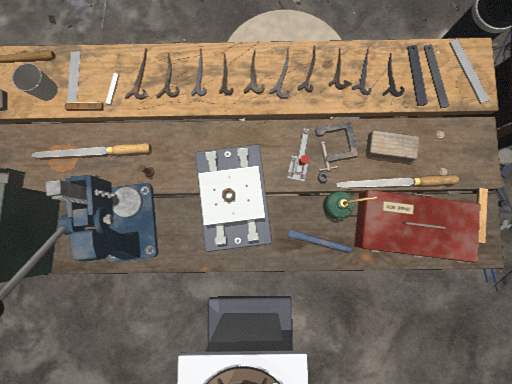

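View pics/scene0.png

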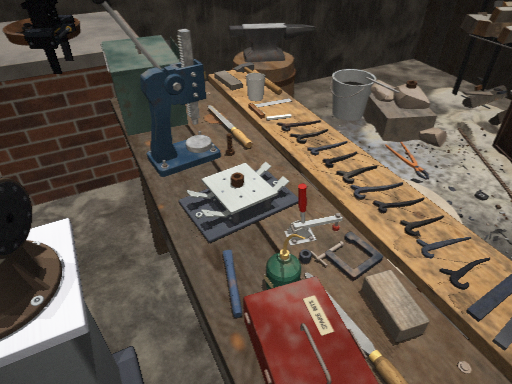

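The top view shows the white plate around px (231,196), levers at (211,158), (241,157), (221,235), (249,235), and the press at (110,215). Next I measure the plate.

```bash
cat > h.py <<'E'
import numpy as np,cv2
from scipy.spatial.transform import Rotation as R
from bench import ctrl
def cast(n,uv,z):
    i=ctrl.camera_info(n);uv=np.atleast_2d(uv).astype(float)
    r=np.c_[uv,np.ones(len(uv))]@np.linalg.inv(i['mtx']).T@R.from_quat(i['attitude']).as_matrix().T
    return i['position']+r*((z-i['position'][2])/r[:,2])[:,None]
def cloud(n,d):
    i=ctrl.camera_info(n);v,u=np.indices(d.shape)
    c=np.stack([u,v,np.ones_like(u)],-1)@np.linalg.inv(i['mtx']).T*d[...,None]
    return c@R.from_quat(i['attitude']).as_matrix().T+i['position']
E
python3 - <<'E'
from h import *
for n,box in(("top",(185,275,140,255)),("scene",(175,305,155,240))):
    f=np.load(n+"0.npz");p,d=f['p'],f['d'];P=cloud(n,d)
    hsv=cv2.cvtColor(p,cv2.COLOR_RGB2HSV)
    m=((hsv[...,2]>195)&(hsv[...,1]<40)).astype(np.uint8);k=np.zeros_like(m);u0,u1,v0,v1=box;k[v0:v1,u0:u1]=1;m*=k
    m=cv2.morphologyEx(m,cv2.MORPH_OPEN,np.ones((5,5)))
    c=max(cv2.findContours(m,0,2)[0],key=cv2.contourArea)
    print(n,cv2.contourArea(c),"z med",np.median(P[m>0][:,2]))
    w=cast(n,c[:,0],.056)
    r=cv2.minAreaRect((cv2.convexHull((w[:,:2]*1000).astype(np.float32))));print("plate",r)
    # bed: dark, depth z about .01
    b=((abs(P[...,2]-.010)<.006)&(k>0)&(hsv[...,2]<110)&(hsv[...,1]<90)).astype(np.uint8)
    b=cv2.morphologyEx(b,cv2.MORPH_OPEN,np.ones((3,3)))
    bp=np.argwhere(b)[:,::-1]; print("bed",cv2.minAreaRect((cast(n,bp,.01)[:,:2]*1000).astype(np.float32)))
    if n=="top":
        nz=(P[...,2]>.069)&(P[...,2]<.09)&(k>0);print("nut",P[nz].mean(0),nz.sum())
        for nm,q in dict(s1=(211,158),s2=(241,157),s3=(249,235),s4=(221,235)).items():
            a=P[q[1]-12:q[1]+12,q[0]-7:q[0]+8].reshape(-1,3);a=a[(a[:,2]>.04)&(a[:,2]<.055)];print(nm,len(a),a.mean(0) if len(a) else 0)
        for z in(.1,.2,.3,.35):
            a=P[(P[...,2]>z)&(d>0)];print("above",z,a.min(0) if len(a) else 0,a.max(0) if len(a) else 0)
    else:
        a=P[60:175,140:222].reshape(-1,3);a=a[(a[:,2]>.03)&(a[:,0]<.9)];print("press",a.min(0),a.max(0))
E
```

```text
top 3280.0 z med 0.05510533780154786
plate ((564.398193359375, 23.40085220336914), (177.39492797851562, 149.56610107421875), 6.221050262451172)
bed ((446.9310302734375, 10.11480712890625), (60.13826370239258, 146.6155242919922), 6.297181129455566)
nut [0.53863201 0.02546974 0.07853889] 112
s1 96 [0.63981022 0.07078924 0.04677843]
s2 104 [ 0.64455215 -0.00851483  0.04832542]
s3 85 [ 0.44055198 -0.02963964  0.04735572]
s4 105 [0.43424134 0.04834794 0.04861599]
above 0.1 [ 0.34263277 -0.45144361  0.10002604] [0.86385223 0.54423315 0.44077489]
above 0.2 [0.34263277 0.23433248 0.20000075] [0.58894155 0.48410496 0.44077489]
above 0.3 [0.34263277 0.27048191 0.30006219] [0.53827801 0.3219336  0.44077489]
above 0.35 [0.34263277 0.27165585 0.35010912] [0.5375973  0.3177817  0.44077489]
scene 1871.0 z med 0.05515408763961427
plate ((543.9515380859375, 19.477096557617188), (133.0373992919922, 147.70143127441406), 6.5003437995910645)
bed ((539.3446044921875, 16.695770263671875), (260.6296691894531, 172.65940856933594), 6.071237564086914)
press [ 0.26565985 -0.63317463  0.03000155] [0.79572317 0.75849906 0.61111595]
```

Run:
```python
from h import *
for n,box in(("top",(185,275,140,255)),("scene",(175,305,155,240))):
    f=np.load(n+"0.npz");p,d=f['p'],f['d'];P=cloud(n,d)
    k=np.zeros(d.shape,np.uint8);u0,u1,v0,v1=box;k[v0:v1,u0:u1]=1
    for nm,lo,hi,z,s in(("plate",.0505,.061,.056,(150,130)),("bed",.004,.016,.010,(260,170))):
        m=((P[...,2]>lo)&(P[...,2]<hi)).astype(np.uint8)*k
        m=cv2.morphologyEx(m,cv2.MORPH_OPEN,np.ones((9,9) if nm=="plate" else (3,3)))
        c=max(cv2.findContours(m,0,2)[0],key=cv2.contourArea) if nm=="plate" else np.argwhere(m)[:,None,::-1]
        print(n,nm,cv2.minAreaRect((cast(n,c[:,0],z)[:,:2]*1000).astype(np.float32)))
```

```text
top plate ((539.932861328125, 19.728984832763672), (129.5888214111328, 149.483642578125), 6.297399997711182)
top bed ((539.860107421875, 19.60517120361328), (258.968505859375, 169.26365661621094), 6.371823310852051)
scene plate ((539.53564453125, 16.396507263183594), (131.044677734375, 153.6064910888672), 5.758105754852295)
scene bed ((547.047119140625, 49.22373962402344), (336.6535949707031, 353.993896484375), 60.435733795166016)
```

Call:
play_rows:
  dp:
    - [0, 0, -0.9]
    - [0, 0, -0.9]
    - [0, 0, -0.9]
    - [0, 0, -0.9]
    - [0, 0, -0.9]
    - [0, 0, -0.9]
    - [0, 0, 0]
  angular:
    - [0, 0, -0.96]
    - [0, 0, -0.96]
    - [0, 0, -0.96]
    - [0, 0, -0.96]
    - [0, 0, -0.96]
    - [0, 0, -0.96]
    - [0, 0, 0]
  grip: [0, 0, 0, 0, 0, 0, 0]

```text
t: 0.8
tool_pos: [0.2393, 0.5777, 0.4908]
eef_rot: [-0.056, 0.998, 0.004, 0.002]
ft_force: [-0.9, 0.7, 1.1]
finger_gap: 0.0441
grip_force: 0.0
```

```bash
cat >> h.py <<'E'
C=np.array([.5400,.0190]);YAW=np.radians(6.2)
def bw(x,y,z): # bed mm -> world
    c,s=np.cos(YAW),np.sin(YAW);return np.array([C[0]+(c*x-s*y)/1e3,C[1]+(s*x+c*y)/1e3,z/1e3])
def to(p):
    s=ctrl.observe();r=R.from_quat(s['eef_rot']);yd=R.from_euler('z',YAW+np.pi)*R.from_euler('x',np.pi)
    return "units",(r.inv().apply(p-s['tool_pos'])/.05).round(3),"rot",np.degrees((r.inv()*yd).as_rotvec()).round(2)/5,s['tool_pos'].round(4),s['t'],s['ft_force'].round(2),s['finger_gap']
E
python3 -c "
from h import *
print(to(bw(-45,52,140)))"
```

```text
('units', array([ -3.787, -10.787,   6.954]), 'rot', array([0.086, 0.06 , 0.052]), array([0.2393, 0.5777, 0.4908]), 0.8, array([-0.85,  0.74,  1.14]), 0.044143873223254436)
```

Call:
play_rows:
  dp:
    - [-0.28, -0.8, 0]
    - [-0.28, -0.8, 0]
    - [-0.28, -0.8, 0]
    - [-0.28, -0.8, 0]
    - [-0.28, -0.8, 0]
    - [-0.28, -0.8, 0]
    - [-0.28, -0.8, 0]
    - [-0.28, -0.8, 0]
    - [-0.28, -0.8, 0]
    - [-0.28, -0.8, 0]
  angular:
    - [0, 0, 0]
    - [0, 0, 0]
    - [0, 0, 0]
    - [0, 0, 0]
    - [0, 0, 0]
    - [0, 0, 0]
    - [0, 0, 0]
    - [0, 0, 0]
    - [0, 0, 0]
    - [0, 0, 0]
  grip: [0, 0, 0, 0, 0, 0, 0, 0, 0, 0]

```text
t: 1.8
tool_pos: [0.4225, 0.1935, 0.4841]
eef_rot: [-0.055, 0.998, -0.0, -0.0]
ft_force: [-0.9, -0.1, -0.3]
finger_gap: 0.0007
grip_force: 0.0
```

Call:
play_rows:
  dp:
    - [-0.3, -0.9, 0]
    - [-0.3, -0.9, 0]
    - [-0.3, -0.9, 0]
    - [0, 0, 0]
    - [0, 0, 0]
  angular:
    - [0, 0, 0]
    - [0, 0, 0]
    - [0, 0, 0]
    - [0, 0, 0]
    - [0, 0, 0]
  grip: [0, 0, 0, 0, 0]

```text
t: 2.3
tool_pos: [0.4819, 0.0651, 0.4838]
eef_rot: [-0.054, 0.999, 0.0, -0.001]
ft_force: [0.5, 0.2, 0.2]
finger_gap: 0.0004
grip_force: 0.0
```

```bash
python3 -c "
from h import *
print(to(bw(-45,52,100)))"
```

```text
('units', array([-1.680e-01, -6.000e-03,  7.675e+00]), 'rot', array([ 0.006, -0.018, -0.012]), array([0.4819, 0.0651, 0.4838]), 2.3, array([0.52, 0.21, 0.17]), 0.0003514384456878921)
```

Call:
play_rows:
  dp:
    - [-0.17, 0, 0.9]
    - [0, 0, 0.9]
    - [0, 0, 0.9]
    - [0, 0, 0.9]
    - [0, 0, 0.9]
    - [0, 0, 0.9]
    - [0, 0, 0.9]
    - [0, 0, 0.9]
    - [0, 0, 0.47]
    - [0, 0, 0]
  angular:
    - [0, 0, 0]
    - [0, 0, 0]
    - [0, 0, 0]
    - [0, 0, 0]
    - [0, 0, 0]
    - [0, 0, 0]
    - [0, 0, 0]
    - [0, 0, 0]
    - [0, 0, 0]
    - [0, 0, 0]
  grip: [0, 0, 0, 0, 0, 0, 0, 0, 0, 0]

```text
t: 3.3
tool_pos: [0.4883, 0.0682, 0.0987]
eef_rot: [-0.056, 0.998, 0.0, -0.003]
ft_force: [0.4, 0.2, -0.1]
finger_gap: 0.0006
grip_force: 0.0
```

```bash
python3 -c "
from h import *
print(to(bw(-45,52,62)))
p,d=ctrl.read_camera('top');cv2.imwrite('pics/t1.png',cv2.resize(p[130:270,160:300,::-1],None,fx=4,fy=4))"
```

```text
('units', array([-0.026, -0.05 ,  0.733]), 'rot', array([ 0.008, -0.062,  0.036]), array([0.4883, 0.0682, 0.0987]), 3.3, array([ 0.38,  0.24, -0.1 ]), 0.0005792932056795099)
```

View pics/t1.png

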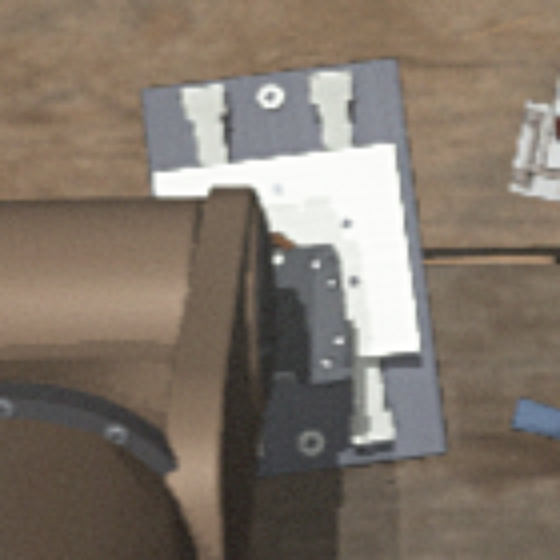

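The arm hides corner 4 in the top view; the plate and levers look unchanged. Pressing corner 4.

Call:
play_rows:
  dp:
    - [0, -0.04, 0.4]
    - [0, 0, 0.35]
    - [0, 0, 0.05]
    - [0, 0, 0.02]
    - [0, 0, 0.02]
  angular:
    - [0, 0, 0]
    - [0, 0, 0]
    - [0, 0, 0]
    - [0, 0, 0]
    - [0, 0, 0]
  grip: [0, 0, 0, 0, 0]

```text
t: 3.85
tool_pos: [0.4911, 0.0652, 0.0605]
eef_rot: [-0.055, 0.998, -0.0, 0.001]
ft_force: [0.6, -0.6, -0.3]
finger_gap: 0.0001
grip_force: 0.0
```

Call:
play_rows:
  dp:
    - [0, 0, 0.02]
    - [0, 0, 0.02]
  angular:
    - [0, 0, 0]
    - [0, 0, 0]
  grip: [0, 0]

```text
t: 4.05
tool_pos: [0.4907, 0.0649, 0.0577]
eef_rot: [-0.055, 0.998, 0.0, 0.001]
ft_force: [-0.2, 1.1, 0.3]
finger_gap: 0.0003
grip_force: 0.0
```

Call:
play_rows:
  dp:
    - [0, 0, 0.02]
    - [0, 0, 0]
  angular:
    - [0, 0, 0]
    - [0, 0, 0]
  grip: [0, 0]

```text
t: 4.25
tool_pos: [0.4905, 0.0649, 0.0562]
eef_rot: [-0.055, 0.998, 0.0, 0.0]
ft_force: [-0.4, -0.3, 0.8]
finger_gap: 0.0002
grip_force: 0.4
```

Call:
play_rows:
  dp:
    - [0, 0, 0.02]
    - [0, 0, 0]
  angular:
    - [0, 0, 0]
    - [0, 0, 0]
  grip: [0, 0]

```text
t: 4.45
tool_pos: [0.4904, 0.0649, 0.0551]
eef_rot: [-0.055, 0.998, 0.0, -0.0]
ft_force: [-0.4, 0.2, 1.3]
finger_gap: 0.0005
grip_force: 1.0
```

Call:
play_rows:
  dp:
    - [0, 0, 0.02]
    - [0, 0, 0]
  angular:
    - [0, 0, 0]
    - [0, 0, 0]
  grip: [0, 0]

```text
t: 4.65
tool_pos: [0.4903, 0.0649, 0.054]
eef_rot: [-0.055, 0.998, 0.0, -0.0]
ft_force: [-1.5, 2.0, 2.0]
finger_gap: -0.0001
grip_force: 1.1
```

Call:
play_rows:
  dp:
    - [0, 0, 0.02]
    - [0, 0, 0.02]
    - [0, 0, 0]
  angular:
    - [0, 0, 0]
    - [0, 0, 0]
    - [0, 0, 0]
  grip: [0, 0, 0]

```text
t: 4.95
tool_pos: [0.4903, 0.065, 0.0529]
eef_rot: [-0.055, 0.998, 0.0, 0.0]
ft_force: [-4.9, 1.0, 15.6]
finger_gap: 0.0008
grip_force: 8.1
```

Call:
play_rows:
  dp:
    - [0, 0, 0.02]
    - [0, 0, 0]
  angular:
    - [0, 0, 0]
    - [0, 0, 0]
  grip: [0, 0]

```text
t: 5.15
tool_pos: [0.4904, 0.065, 0.0527]
eef_rot: [-0.055, 0.998, 0.0, 0.001]
ft_force: [-8.7, 1.7, 30.0]
finger_gap: 0.0005
grip_force: 14.7
```

Corner 4 gave about 3.5–4 mm at 1–2 N and then went hard: it is the short foot. I lift off and go over to lever 4.

Call:
play_rows:
  dp:
    - [0, 0, -0.1]
    - [0, 0, -0.4]
    - [0, 0, -0.6]
    - [0, 0, 0]
    - [0, 0, 0]
    - [0, 0, 0]
  angular:
    - [0, 0, 0]
    - [0, 0, 0]
    - [0, 0, 0]
    - [0, 0, 0]
    - [0, 0, 0]
    - [0, 0, 0]
  grip: [0, 0, 0, 0, 0, 0]

```text
t: 5.75
tool_pos: [0.4901, 0.0648, 0.1054]
eef_rot: [-0.055, 0.998, 0.0, -0.0]
ft_force: [-0.5, 0.2, -0.5]
finger_gap: 0.0003
grip_force: 0.0
```

```bash
python3 -c "
from h import *
print(to(bw(-107,40,70)))
p,d=ctrl.read_camera('scene');cv2.imwrite('pics/s1.png',cv2.resize(p[130:255,160:320,::-1],None,fx=4,fy=4))"
```

```text
('units', array([ 1.246, -0.217,  0.708]), 'rot', array([ 0.002, -0.012,  0.018]), array([0.4901, 0.0648, 0.1054]), 5.75, array([-0.45,  0.16, -0.51]), 0.00033800941872774286)
```

View pics/s1.png

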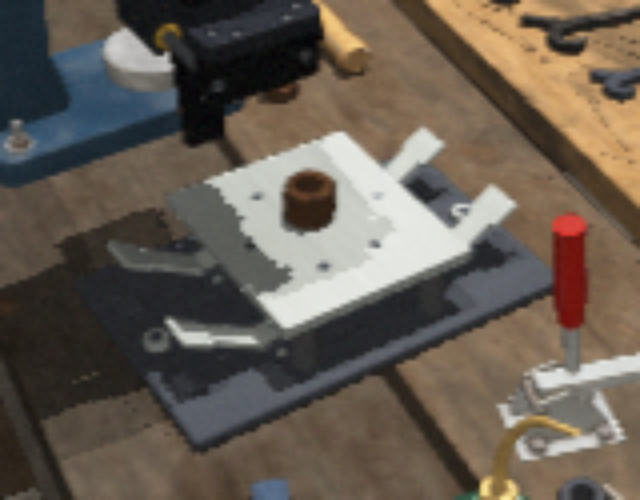

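The plate is back level with the nut centred. All four levers stand, and lever 4 is at about px (155,258) in the crop.

Call:
play_rows:
  dp:
    - [0.6, -0.11, 0]
    - [0.65, -0.11, 0]
    - [0, 0, 0]
    - [0, 0, 0.4]
    - [0, 0, 0.3]
    - [0, 0, 0.1]
    - [0, 0, 0]
  angular:
    - [0, 0, 0]
    - [0, 0, 0]
    - [0, 0, 0]
    - [0, 0, 0]
    - [0, 0, 0]
    - [0, 0, 0]
    - [0, 0, 0]
  grip: [0, 0, 0, 0, 0, 0, 0]

```text
t: 6.5
tool_pos: [0.4294, 0.0471, 0.0653]
eef_rot: [-0.055, 0.998, 0.0, -0.001]
ft_force: [1.3, -0.4, 0.4]
finger_gap: 0.0003
grip_force: 0.0
```

```bash
python3 -c "
from h import *
print(to(bw(-107,40,22)))"
```

```text
('units', array([0.001, 0.001, 0.866]), 'rot', array([ 0.004, -0.022,  0.02 ]), array([0.4294, 0.0471, 0.0653]), 6.5, array([ 1.29, -0.42,  0.35]), 0.0003081943835972274)
```

Descend gently to about 30 mm, then finish in small steps.

Call:
play_rows:
  dp:
    - [0, 0, 0.08]
    - [0, 0, 0.08]
    - [0, 0, 0.08]
    - [0, 0, 0.08]
    - [0, 0, 0.08]
    - [0, 0, 0]
  angular:
    - [0, 0, 0]
    - [0, 0, 0]
    - [0, 0, 0]
    - [0, 0, 0]
    - [0, 0, 0]
    - [0, 0, 0]
  grip: [0, 0, 0, 0, 0, 0]

```text
t: 7.1
tool_pos: [0.4295, 0.0471, 0.0457]
eef_rot: [-0.055, 0.998, 0.0, -0.0]
ft_force: [-0.1, -0.0, 1.5]
finger_gap: 0.0004
grip_force: 0.1
```

Call:
play_rows:
  dp:
    - [0, 0, 0.08]
    - [0, 0, 0.08]
    - [0, 0, 0.08]
    - [0, 0, 0.06]
    - [0, 0, 0]
  angular:
    - [0, 0, 0]
    - [0, 0, 0]
    - [0, 0, 0]
    - [0, 0, 0]
    - [0, 0, 0]
  grip: [0, 0, 0, 0, 0]

```text
t: 7.6
tool_pos: [0.4294, 0.0471, 0.0307]
eef_rot: [-0.055, 0.998, 0.0, -0.0]
ft_force: [-0.5, 0.8, -0.7]
finger_gap: 0.0005
grip_force: 0.0
```

Call:
play_rows:
  dp:
    - [0, 0, 0.06]
    - [0, 0, 0.06]
    - [0, 0, 0]
  angular:
    - [0, 0, 0]
    - [0, 0, 0]
    - [0, 0, 0]
  grip: [0, 0, 0]

```text
t: 7.9
tool_pos: [0.4295, 0.0471, 0.0248]
eef_rot: [-0.055, 0.998, 0.0, -0.0]
ft_force: [-0.1, -0.4, 0.4]
finger_gap: 0.0007
grip_force: 0.0
```

```bash
python3 -c "
from h import *
p,d=ctrl.read_camera('scene');cv2.imwrite('pics/s2.png',cv2.resize(p[150:250,160:300,::-1],None,fx=5,fy=5))"
```

```text
(no output)
```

View pics/s2.png

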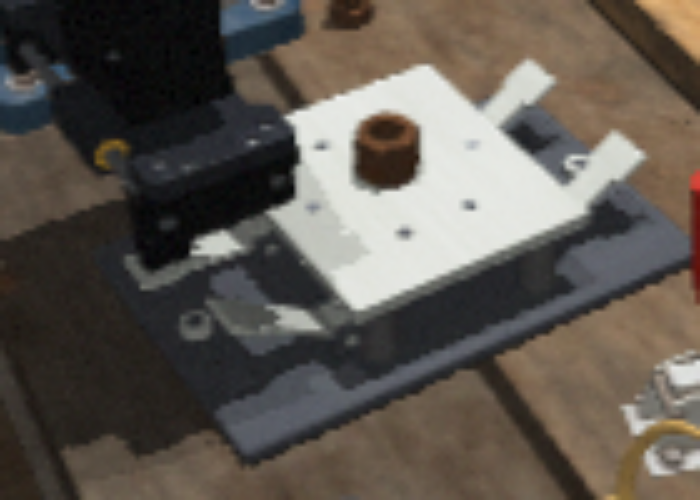

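The fingertips are on tab 4 (crop px (160,260)) and the lever has come nearly flat. Continuing to the stop.

Call:
play_rows:
  dp:
    - [0, 0, 0.04]
    - [0, 0, 0.04]
    - [0, 0, 0]
  angular:
    - [0, 0, 0]
    - [0, 0, 0]
    - [0, 0, 0]
  grip: [0, 0, 0]

```text
t: 8.25
tool_pos: [0.4295, 0.0471, 0.0209]
eef_rot: [-0.055, 0.998, 0.0, -0.0]
ft_force: [-0.4, -0.3, -0.4]
finger_gap: 0.0001
grip_force: 0.0
```

Call:
play_rows:
  dp:
    - [0, 0, 0.02]
    - [0, 0, 0]
  angular:
    - [0, 0, 0]
    - [0, 0, 0]
  grip: [0, 0]

```text
t: 8.45
tool_pos: [0.4296, 0.0471, 0.0201]
eef_rot: [-0.055, 0.998, 0.0, 0.0]
ft_force: [-0.6, -0.5, 0.6]
finger_gap: 0.001
grip_force: 0.0
```

Call:
play_rows:
  dp:
    - [0, 0, 0.02]
    - [0, 0, 0]
  angular:
    - [0, 0, 0]
    - [0, 0, 0]
  grip: [0, 0]

```text
t: 8.65
tool_pos: [0.4296, 0.0471, 0.0194]
eef_rot: [-0.055, 0.998, 0.0, 0.0]
ft_force: [-2.0, 0.2, 9.6]
finger_gap: 0.0008
grip_force: 4.7
```

Call:
play_rows:
  dp:
    - [0, 0, 0.02]
    - [0, 0, 0]
  angular:
    - [0, 0, 0]
    - [0, 0, 0]
  grip: [0, 0]

```text
t: 8.85
tool_pos: [0.4297, 0.0471, 0.019]
eef_rot: [-0.055, 0.998, -0.0, 0.001]
ft_force: [-4.3, -0.5, 23.0]
finger_gap: 0.0009
grip_force: 11.4
```

Flat against its stop at 19.5 mm. Lift and return to corner 4.

Call:
play_rows:
  dp:
    - [0, 0, -0.1]
    - [0, 0, -0.4]
    - [0, 0, -0.6]
    - [0, 0, -0.65]
    - [0, 0, 0]
    - [-0.62, 0.11, 0]
    - [-0.62, 0.11, 0]
    - [0, 0, 0]
    - [0, 0, 0]
  angular:
    - [0, 0, 0]
    - [0, 0, 0]
    - [0, 0, 0]
    - [0, 0, 0]
    - [0, 0, 0]
    - [0, 0, 0]
    - [0, 0, 0]
    - [0, 0, 0]
    - [0, 0, 0]
  grip: [0, 0, 0, 0, 0, 0, 0, 0, 0]

```text
t: 9.75
tool_pos: [0.4895, 0.065, 0.1047]
eef_rot: [-0.055, 0.998, 0.0, -0.001]
ft_force: [-0.2, 0.2, -0.2]
finger_gap: 0.0002
grip_force: 0.0
```

```bash
python3 -c "
from h import *
print(to(bw(-45,52,58)))
p,d=ctrl.read_camera('scene');cv2.imwrite('pics/s3.png',cv2.resize(p[150:250,160:300,::-1],None,fx=5,fy=5))"
```

```text
('units', array([-0.006,  0.017,  0.935]), 'rot', array([ 0.002, -0.014,  0.024]), array([0.4895, 0.065 , 0.1047]), 9.75, array([-0.19,  0.15, -0.17]), 0.00021114987119516055)
```

View pics/s3.png

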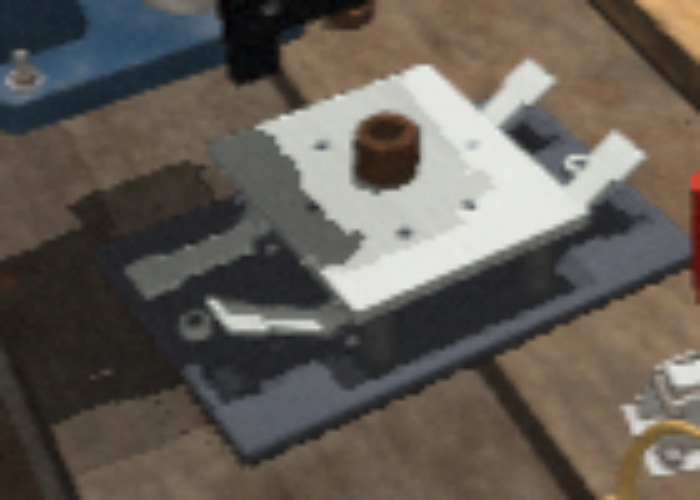

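Lever 4 lies flat (crop px (190,260)), the other three stand, and the plate is unmoved. Now the proving press.

Call:
play_rows:
  dp:
    - [0, 0, 0.4]
    - [0, 0, 0.4]
    - [0, 0, 0.1]
    - [0, 0, 0.02]
    - [0, 0, 0.02]
    - [0, 0, 0]
  angular:
    - [0, 0, 0]
    - [0, 0, 0]
    - [0, 0, 0]
    - [0, 0, 0]
    - [0, 0, 0]
    - [0, 0, 0]
  grip: [0, 0, 0, 0, 0, 0]

```text
t: 10.4
tool_pos: [0.4901, 0.0648, 0.0592]
eef_rot: [-0.055, 0.998, 0.0, 0.0]
ft_force: [0.4, 0.4, 0.1]
finger_gap: 0.0004
grip_force: 0.0
```

Call:
play_rows:
  dp:
    - [0, 0, 0.02]
    - [0, 0, 0]
  angular:
    - [0, 0, 0]
    - [0, 0, 0]
  grip: [0, 0]

```text
t: 10.6
tool_pos: [0.49, 0.0648, 0.0579]
eef_rot: [-0.055, 0.998, 0.0, 0.0]
ft_force: [-0.5, 0.2, 0.0]
finger_gap: 0.0004
grip_force: 0.0
```

Call:
play_rows:
  dp:
    - [0, 0, 0.02]
    - [0, 0, 0]
  angular:
    - [0, 0, 0]
    - [0, 0, 0]
  grip: [0, 0]

```text
t: 10.8
tool_pos: [0.4899, 0.0648, 0.0566]
eef_rot: [-0.055, 0.998, 0.0, 0.0]
ft_force: [0.6, -0.0, 0.1]
finger_gap: 0.0005
grip_force: 0.0
```

Call:
play_rows:
  dp:
    - [0, 0, 0.02]
    - [0, 0, 0]
  angular:
    - [0, 0, 0]
    - [0, 0, 0]
  grip: [0, 0]

```text
t: 11.0
tool_pos: [0.49, 0.0649, 0.0558]
eef_rot: [-0.055, 0.998, 0.0, 0.0]
ft_force: [-0.6, 1.0, 5.3]
finger_gap: 0.0006
grip_force: 2.4
```

Call:
play_rows:
  dp:
    - [0, 0, 0.01]
    - [0, 0, 0]
  angular:
    - [0, 0, 0]
    - [0, 0, 0]
  grip: [0, 0]

```text
t: 11.2
tool_pos: [0.49, 0.0649, 0.0557]
eef_rot: [-0.055, 0.998, 0.0, 0.0]
ft_force: [-2.8, 0.7, 10.8]
finger_gap: 0.0004
grip_force: 5.3
```

It holds at 55.7 mm under 11 N. A touch more, hold, then lift clear.

Call:
play_rows:
  dp:
    - [0, 0, 0.005]
    - [0, 0, 0]
    - [0, 0, 0]
    - [0, 0, 0]
  angular:
    - [0, 0, 0]
    - [0, 0, 0]
    - [0, 0, 0]
    - [0, 0, 0]
  grip: [0, 0, 0, 0]

```text
t: 11.6
tool_pos: [0.49, 0.0649, 0.0556]
eef_rot: [-0.055, 0.998, 0.0, 0.0]
ft_force: [-3.9, 0.7, 13.7]
finger_gap: 0.0001
grip_force: 6.8
```

Call:
play_rows:
  dp:
    - [0, 0, -0.05]
    - [0, 0, -0.4]
    - [0, 0, -0.8]
    - [0, 0, -0.8]
    - [0, 0, -0.8]
    - [0, 0, -0.8]
    - [0, 0, 0]
    - [0, 0, 0]
    - [0, 0, 0]
  angular:
    - [0, 0, 0]
    - [0, 0, 0]
    - [0, 0, 0]
    - [0, 0, 0]
    - [0, 0, 0]
    - [0, 0, 0]
    - [0, 0, 0]
    - [0, 0, 0]
    - [0, 0, 0]
  grip: [0, 0, 0, 0, 0, 0, 0, 0, 0]

```text
t: 12.5
tool_pos: [0.4894, 0.0648, 0.2362]
eef_rot: [-0.055, 0.998, 0.0, -0.001]
ft_force: [0.3, 0.6, 1.3]
finger_gap: 0.0004
grip_force: 0.0
```

```bash
python3 -c "
from h import *
p,d=ctrl.read_camera('scene');cv2.imwrite('pics/s4.png',cv2.resize(p[150:250,160:300,::-1],None,fx=5,fy=5))"
```

```text
(no output)
```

View pics/s4.png

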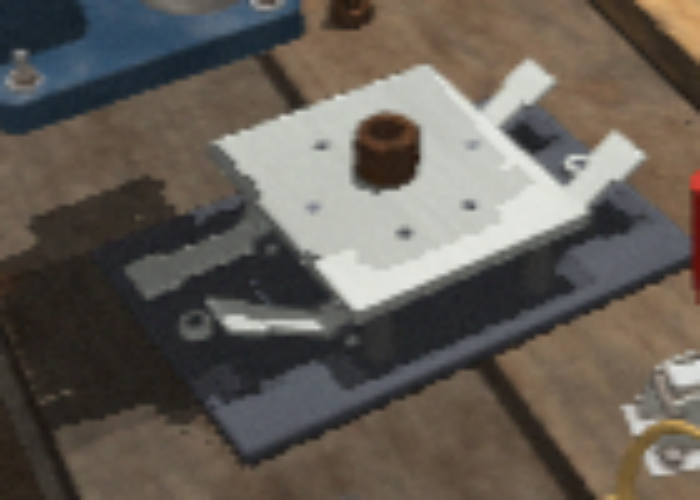

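Only lever 4 is flat, and the plate and nut are in place.

```bash
python3 -c "
from bench import ctrl
print(ctrl.close_job())"
```

```text
the job is handed in; nothing more can be done
None
```

Corner 4 (near left) was the one that gave, about 4 mm at 1–2 N; its lever is now flat, the corner held firm at 14 N, the other three levers still stand, and the job was handed in with the arm clear. My first press on that corner briefly reached 30 N, above the 8–15 N asked, and the lever press ended at 23 N; neither moved the plate or the nut.

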